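Snap the flip lens down over the green circuit board

ROBOT

A 6-joint arm with a two-finger parallel gripper is mounted at the origin on the work surface. World frame = base frame: x ahead of the robot, y to its left, z up, the work surface at z = 0. Lengths are in m, angles in rad, forces in N, time in s.
With the tool pointing down it reaches from about 0.35 to 0.775 m from the base axis. Payload 5.5 kg.
Tool frame: the origin (TCP) lies at the very end of the fingers, on their centre line; the grasp point (between the pads) lies env.hold_point_z behind it (env.hold_point_z is the distance from the TCP to the grasp point, in m); z points along the fingers, y is the line along which they close (so a half turn about z gives the same grasp; the last joint's range is limited). The gripper opens to 85 mm and grips with 20 to 120 N. Pads are 22 mm wide; open, the fingers measure 114 mm over their backs; the gripper's body (76 mm by 85 mm) begins 54 mm behind the grasp point. The pads swing forward as they close: fully open they stand 13 mm farther back than shut.
Start: joints at [-1.407, 0.313, 0.046, 1.304, 0, 1.431], TCP at [0.172, -0.549, 0.231] pointing down, gripper open.
Joint ranges: [-2.76, 2.76], [-0.86, 1.69], [-1.03, 1.26], [-2.2, 2.34], [-1.47, 1.5], [-3.14, 3.14]. Speed limits (rad/s): [2.57, 2.57, 3.14, 3.14, 3.14, 3.14].

INTERFACE

Orientations are given as a unit quaternion [w, x, y, z].
In Python, from workcell import env gives the robot as it stands.
- The arm moves only by the tool carry_out, never from a script. Its argument "steps" is a list of rows, each a list of 3 entries, a list of its own where there are three numbers: the turn, a rotation vector about the tool's x, y, z in degrees, then the shift along the tool's x, y, z in cm, then the closure in counts, from 0 (fully open) to 255 (shut). A call has exactly 8 rows; each row is the pose to reach, as a shift and turn from the pose commanded when the call began, along the tool's axes at that moment; what a row does not reach only later rows make up. A row lasts 1/8 s, in which the tool goes at most 62.5 mm and 10.7 degrees, less where a joint would pass 70% of its speed; a pose out of reach is approached as far as the arm can. A call with a gripper value outside its range is refused whole. The fingers move at their own pace and stop on an object; "force" is the grip in N (left out, the last holds). Time passes only in rows, so rows that repeat a pose let the fingers close, or fill a call up. It gives the time, the measured TCP pose, the force, the opening and the grip force at its end, in the units of the state.
- env.get_state(): the state, without advancing time (a new reading comes with each control period).
- env.read_camera(name): name is "scene" or "top"; returns (picture, depth): 384x512x3 uint8, red, green, blue; 384x512 float32, m along the optical axis (not along the pixel's ray), 0 where there is no reading.
- env.get_calibration(name): a dict with "fx", "fy", "cx", "cy" (pixels), "origin" and "orientation" of the camera in the world. Camera axes: x right, y up, looking along -z (the intrinsics and any distortion apply to the point x, -y, -z); pixel columns grow to the right and rows downward; lengths in m; the calibration is good to about 2 mm. A picture is of the moment at which its call begins. get_calibration takes no time and is no camera call.
- env.hand_in(): hands the job in; it is judged then, once.
The state is a dict: "clock": time; "joint_pos": joint angles; "qvel": joint speeds; "tau": joint torques, N m; "tcp_pos": TCP position; "orientation": TCP orientation; "wrist_force": force on the tool from outside, world axes, zero at the start; "ft_torque": the same for the moment, N m; "finger_gap": finger opening in m; "grip_force": force on a finger pad.
Only numpy, scipy, OpenCV 4.12 (cv2) and the standard library are available. Lean on these libraries where they do the work, as an engineer would, in place of code of your own. Each camera call takes 0.05 s, during which the arm holds its last target. There are 200 camera calls.

TASK

Two board holders with flip-up magnifier lenses stand on the repair bench, one carrying a green circuit board, the other a brown one. Tip the lens of the green board's holder over its snap point so that it springs down and lies level over the green board. Leave the other lens standing up and do not shift the orange multimeter.

Things in the scene. Friction and masses are not known exactly. Their poses are not given: they have to be found in the camera images.
- green_lens (a joint): Hinge of the lens over the green board. 0 = standing up, leaning 20 degrees back past vertical, away from its board (start); 1.92 rad = level over the board, at its stop. Over-centre spring: below about 0.57 rad it springs back to 0, beyond that on to 1.92 by itself. Takes 2 to 2.5 N at the tab to start it. Hinge axis level, 55 mm above the bench; nothing stands behind the raised lens.
- green_tab (a point): Centre of the orange tab at the free end of that lens, 119 mm from the hinge, 167 mm above the bench at the start. Tab: plate 32 mm wide, 5 mm thick, 100 to 134 mm from the hinge; between lies the round lens, 88 mm over its rim. Frame turns with the lens: z from hinge to tab, y along the hinge, x out of the face that comes down on the board: push the back (-x) face towards +x.
- green_holder: Holder with the green board, fixed to the bench: grey base 150 x 120 x 12 mm (x, y, z), origin at the centre of its underside; board 90 x 78 mm, top 25 mm above the bench. Lens hinged at x = -65 mm between two steel cheeks 65 mm high; it flips towards +x. A rest post 51 mm high stands at x = +62 mm.
- brown_lens (a joint): Hinge of the lens on the other, otherwise alike, holder, the one with the brown board. Same values; it starts at 0, standing up, and must stay so.
- brown_tab (a point): Centre of the orange tab of the brown holder's lens; same sizes and axes as green_tab.
- multimeter: Orange multimeter lying loose on its back, 85 x 150 x 38 mm (x, y, z; dial up to 48 mm), 0.3 to 0.55 kg; origin at the centre of its underside. Not to be shifted. It lies beyond the holders as seen from the robot; a red screwdriver lies further left, and an 85 mm high jar with a red lid stands further right.

How it is judged:
By the outcome, as a careful person would: the job done as asked, in the order asked, and still so for the second after the job is handed in, with the robot touching nothing.
It also fails if it takes over 29 s, if anything falls off the work surface, if the arm or the gripper's body presses on something with over 40 N, if the wrist force passes 120 N, or if a joint passes its speed limit or range.

## Working session

There is one attempt and no reset: what is moved stays moved. The work goes in short steps, Python scripts to look and compute and a tool call to move; the robot and the scene stay as the last step left them, time stands still between calls to the robot, and variables do not carry over. Pictures are saved under pics/ and viewed, at most 10 in all, crops included, and the job is handed in when it is done.

Besides the shell and the picture viewer there is one more tool, called by a JSON object that holds its "api" and its "payload". carry_out: Moves the arm, as the interface text tells. Its arguments: {"type":"object","properties":{"steps":{"type":"array","items":{"type":"array"}},"force":{"type":"number"}},"required":["steps"]}

```bash
mkdir -p pics; ls; python3 - <<'E'
from workcell import env
import cv2,numpy as np
for n in("scene","top"):
    p,d=env.read_camera(n); cv2.imwrite(f"pics/{n}0.png",p[:,:,::-1]); np.savez(f"{n}0.npz",p=p,d=d)
    print(n,env.get_calibration(n))
print(env.hold_point_z,env.get_state())
E
```

```text
pics
scene {'fx': 435.6552365972541, 'fy': 435.6552365972541, 'cx': 260.39415696171005, 'cy': 190.89608219753393, 'origin': array([1.12940978, 0.29264837, 0.72033965]), 'orientation': array([0.46977676, 0.19783457, 0.32331624, 0.79726902])}
top {'fx': 407.2014239819959, 'fy': 407.2014239819959, 'cx': 257.56936908917135, 'cy': 191.78933820510468, 'origin': array([0.40587738, 0.0122506 , 0.98480972]), 'orientation': array([-0.68674016, -0.08586845,  0.08497525,  0.7167941 ])}
0.0187 {'clock': 0.1, 'joint_pos': array([-1.40663125e+00,  3.13938154e-01,  4.50800727e-02,  1.30359493e+00,
       -2.12312491e-05,  1.43119474e+00]), 'qvel': array([ 0.00358819, -0.00211329,  0.00449513,  0.00120091,  0.00052423,
        0.00019677]), 'tau': array([ 2.45385432e-03, -4.81725061e+01,  2.99244690e+01,  1.26769065e-02,
       -1.94365653e-04, -1.06100515e-05]), 'tcp_pos': array([ 0.17189991, -0.54822144,  0.23048561]), 'orientation': array([-8.28147870e-04,  9.88487542e-01,  1.51300009e-01, -2.07880351e-05]), 'wrist_force': array([ 0.5680488 , -0.13679263, -0.35056745]), 'ft_torque': array([-0.01087677,  0.04882656, -0.04016374]), 'grip_force': 0.0, 'finger_gap': 0.08509063450544842}
```

View pics/scene0.png

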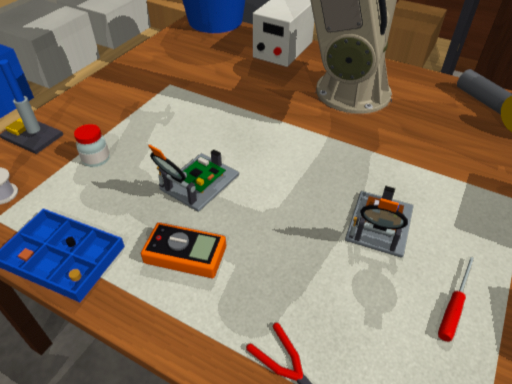

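View pics/top0.png

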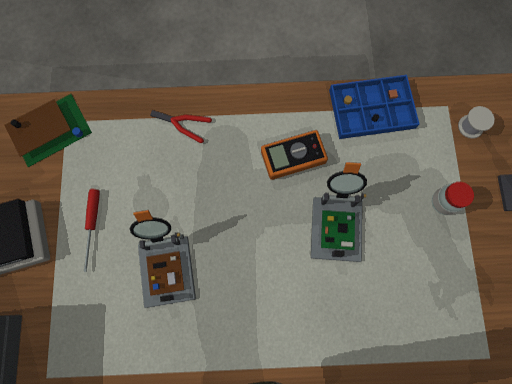

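The scene view shows the green board's lens raised, with its tab at about (155,150). In the top view the green holder is at (338,228), its tab at (352,168) and the multimeter at (295,154). The brown holder is at (167,275). Both lenses flip towards the robot, which is downward in the top image.

```bash
cat >h.py <<'E'
import numpy as np,cv2
from scipy.spatial.transform import Rotation as R
from workcell import env
def cal(n):
    c=env.get_calibration(n); q=c['orientation']
    return c,R.from_quat([q[1],q[2],q[3],q[0]]).as_matrix()
def ray(n,u,v):
    c,M=cal(n); u=np.asarray(u,float);v=np.asarray(v,float)
    return c['origin'],np.stack([(u-c['cx'])/c['fx'],-(v-c['cy'])/c['fy'],-np.ones_like(u)],-1)@M.T
def pts(n,d,m):
    v,u=np.nonzero(m&(d>0)); o,r=ray(n,u,v); return o+r*d[v,u][:,None]
def plane(n,u,v,z):
    o,r=ray(n,u,v); return o+r*((z-o[2])/r[...,2])[...,None]
E
python3 - <<'E'
from h import *
np.set_printoptions(precision=4,suppress=True)
def box(m,x0,x1,y0,y1):
    k=np.zeros_like(m);k[y0:y1,x0:x1]=1;return m&k
for n,bt,bb,bm in(("top",(335,370,155,185),(310,365,205,262),(255,332,125,185)),("scene",(140,182,138,178),(180,230,150,195),(135,235,215,285))):
    z=np.load(n+"0.npz");p,d=z['p'],z['d'];h=cv2.cvtColor(p,cv2.COLOR_RGB2HSV)
    org=(h[...,0]<20)&(h[...,1]>170)&(h[...,2]>90); grn=(h[...,0]>45)&(h[...,0]<75)&(h[...,1]>120)
    for nm,m,b in(("tab",org,bt),("board",grn,bb),("meter",org,bm)):
        k=box(m,*b);v,u=np.nonzero(k);P=pts(n,d,k)
        print(n,nm,len(u),"px",u.mean(),v.mean(),"med",np.median(P,0),"lo",np.percentile(P,5,axis=0),"hi",np.percentile(P,95,axis=0))
        print('  rect',cv2.minAreaRect(np.c_[u,v].astype(np.float32)))
        if nm!="tab":
            r=cv2.boxPoints(cv2.minAreaRect(plane(n,u,v,.025 if nm=="board" else .038)[:,:2].astype(np.float32)*1000)); print('  world corners mm',r.tolist())
        else: print('  at z=.167',plane(n,u.mean(),v.mean(),.167))
E
```

```text
top tab 144 px 351.56944444444446 167.49305555555554 med [ 0.6514 -0.1901  0.1677] lo [ 0.6463 -0.2041  0.153 ] hi [ 0.6575 -0.1765  0.1799]
  rect ((351.5294189453125, 167.61764526367188), (16.489748001098633, 9.893848419189453), 4.39870548248291)
  at z=.167 [ 0.6517 -0.1901  0.167 ]
top board 946 px 337.28541226215646 229.45771670190274 med [ 0.5423 -0.1751  0.0239] lo [ 0.5024 -0.2139  0.0211] hi [ 0.5829 -0.1417  0.0267]
  rect ((337.7641296386719, 229.9245147705078), (33.055728912353516, 37.22570037841797), 2.4895529747009277)
  world corners mm [[494.1970520019531, -210.884765625], [581.3948974609375, -221.10678100585938], [590.447998046875, -143.880126953125], [503.2501220703125, -133.65811157226562]]
top meter 558 px 291.59856630824373 156.19175627240142 med [ 0.7163 -0.0754  0.0356] lo [ 0.6854 -0.1569  0.0275] hi [ 0.7832 -0.0107  0.0394]
  rect ((293.43206787109375, 153.19277954101562), (33.2807502746582, 61.16462707519531), 72.55281066894531)
  world corners mm [[672.5220947265625, -22.232772827148438], [711.5562744140625, -166.98529052734375], [793.4912109375, -144.8906
[... 489 characters left out ...]
 172.34071350097656), (27.563121795654297, 37.34661865234375), 48.8140754699707)
  world corners mm [[492.6300354003906, -211.80157470703125], [584.2268676757812, -222.6776123046875], [593.620361328125, -143.56704711914062], [502.02349853515625, -132.69100952148438]]
scene meter 1483 px 184.85434929197572 256.7194875252866 med [ 0.7664 -0.0634  0.0338] lo [ 0.6945 -0.1482  0.0087] hi [ 0.7915 -0.0084  0.04  ]
  rect ((183.01174926757812, 248.94705200195312), (81.1319808959961, 43.711483001708984), 12.52880859375)
  world corners mm [[678.65087890625, -16.209245681762695], [718.674072265625, -165.3505401611328], [815.4205322265625, -139.38792419433594], [775.3973388671875, 9.753372192382812]]
```

{"api": "carry_out", "payload": {"steps": [[[0, 0, 3], [2, -0.6, -0.5], 255], [[0, 0, 6], [6, -1.7, -1], 255], [[0, 0, 9], [11, -3.1, -1.5], 255], [[0, 0, 12], [16, -4.5, -2], 255], [[0, 0, 15], [21, -5.9, -2], 255], [[0, 0, 18], [26, -7.4, -2], 255], [[0, 0, 21], [29, -8.2, -2], 255], [[0, 0, 24], [31, -8.8, -2], 255]], "force": 30}}

```text
clock: 1.1
tcp_pos: [0.4427, -0.3706, 0.2508]
orientation: [-0.0, 0.998, -0.057, -0.0]
wrist_force: [0.1, -0.8, -0.7]
finger_gap: -0.0001
grip_force: 0.0
```

{"api": "carry_out", "payload": {"steps": [[[0, 0, 0], [2, -1.7, 0], 255], [[0, 0, 0], [5.5, -4.6, 0], 255], [[0, 0, 0], [10, -8.3, 0], 255], [[0, 0, 0], [14.5, -12, 0], 255], [[0, 0, 0], [19, -15.7, 0], 255], [[0, 0, 0], [22.5, -18.6, 0], 255], [[0, 0, 0], [24.5, -20.3, 0], 255], [[0, 0, 0], [24.5, -20.3, 0], 255]]}}

```text
clock: 2.1
tcp_pos: [0.7093, -0.1966, 0.2493]
orientation: [-0.0, 0.998, -0.056, -0.001]
wrist_force: [-0.0, -1.9, 0.5]
finger_gap: 0.0
grip_force: 0.0
```

{"api": "carry_out", "payload": {"steps": [[[0, 0, 0], [0, 0, 1], 255], [[0, 0, 0], [0, 0, 3], 255], [[0, 0, 0], [0, 0, 5], 255], [[0, 0, 0], [0, 0, 7], 255], [[0, 0, 0], [0, 0, 8.5], 255], [[0, 0, 0], [0, 0, 9], 255], [[0, 0, 0], [0, 0, 9], 255], [[0, 0, 0], [0, 0, 9], 255]]}}

```text
clock: 3.1
tcp_pos: [0.7086, -0.1987, 0.1624]
orientation: [0.0, 0.998, -0.058, 0.001]
wrist_force: [-0.3, 0.1, 0.1]
finger_gap: 0.0001
grip_force: 0.0
```

```bash
python3 - <<'E'
from h import *
p,d=env.read_camera("scene");cv2.imwrite("pics/s1.png",cv2.resize(p[100:300,80:340,::-1],None,fx=3,fy=3))
s=env.get_state();print(s['clock'],s['tcp_pos'],s['joint_pos'],s['wrist_force'])
E
```

```text
3.15 [ 0.70867496 -0.19868391  0.16234409] [-3.82230900e-01  6.63716854e-01  4.35267114e-01  1.34060559e+00
 -5.41556036e-05  2.87445308e+00] [0.49284248 0.88376736 0.42777315]
```

View pics/s1.png

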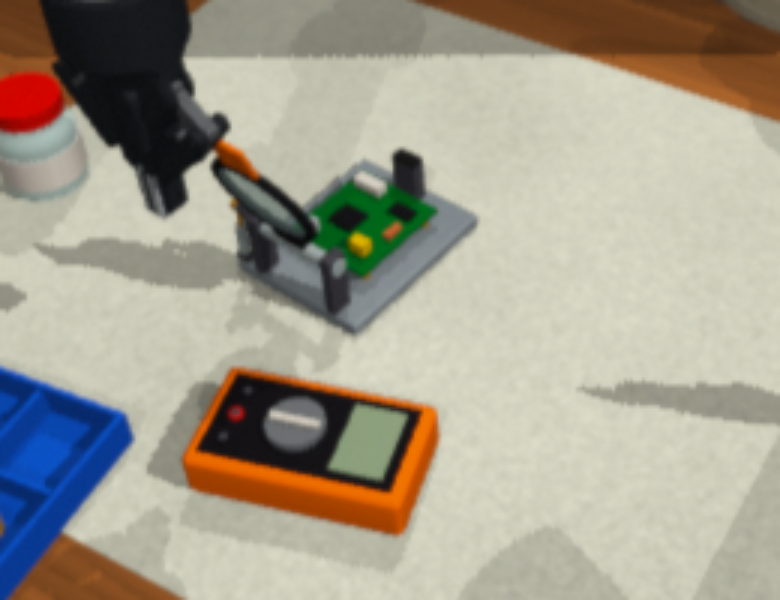

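The shut fingers (crop about (165,190)) stand behind the still-raised lens, with its tab at about (237,155), and are well above the multimeter. I'll push towards the robot next.

{"api": "carry_out", "payload": {"steps": [[[0, 0, 0], [-1, 0, 0], 255], [[0, 0, 0], [-2, 0, 0], 255], [[0, 0, 0], [-3, 0, 0], 255], [[0, 0, 0], [-3.7, 0, 0], 255], [[0, 0, 0], [-4.4, 0, 0], 255], [[0, 0, 0], [-5.1, 0, 0], 255], [[0, 0, 0], [-5.8, 0, 0], 255], [[0, 0, 0], [-6.5, 0, 0], 255]]}}

```text
clock: 4.15
tcp_pos: [0.643, -0.191, 0.1612]
orientation: [0.0, 0.998, -0.058, -0.0]
wrist_force: [2.2, -0.6, 1.6]
finger_gap: 0.0003
grip_force: 0.8
```

{"api": "carry_out", "payload": {"steps": [[[0, 0, 0], [-0.7, 0, 0], 255], [[0, 0, 0], [-1.4, 0, 0], 255], [[0, 0, 0], [-2.1, 0, 0], 255], [[0, 0, 0], [-2.8, 0, 0], 255], [[0, 0, 0], [-3.5, 0, 0], 255], [[0, 0, 0], [-4.2, 0, 0], 255], [[0, 0, 0], [-4.9, 0, 0], 255], [[0, 0, 0], [-5.5, 0, 0], 255]]}}

```text
clock: 5.15
tcp_pos: [0.5883, -0.1846, 0.1613]
orientation: [0.0, 0.998, -0.058, -0.0]
wrist_force: [-0.7, -0.4, 0.0]
finger_gap: 0.0003
grip_force: 0.0
```

```bash
python3 - <<'E'
from h import *
p,d=env.read_camera("scene");cv2.imwrite("pics/s2.png",cv2.resize(p[100:300,80:340,::-1],None,fx=3,fy=3))
s=env.get_state();print(s['clock'],s['tcp_pos'],s['wrist_force'])
E
```

```text
5.2 [ 0.58772333 -0.18446658  0.16135821] [-1.26919392  0.99702698  0.26521164]
```

View pics/s2.png

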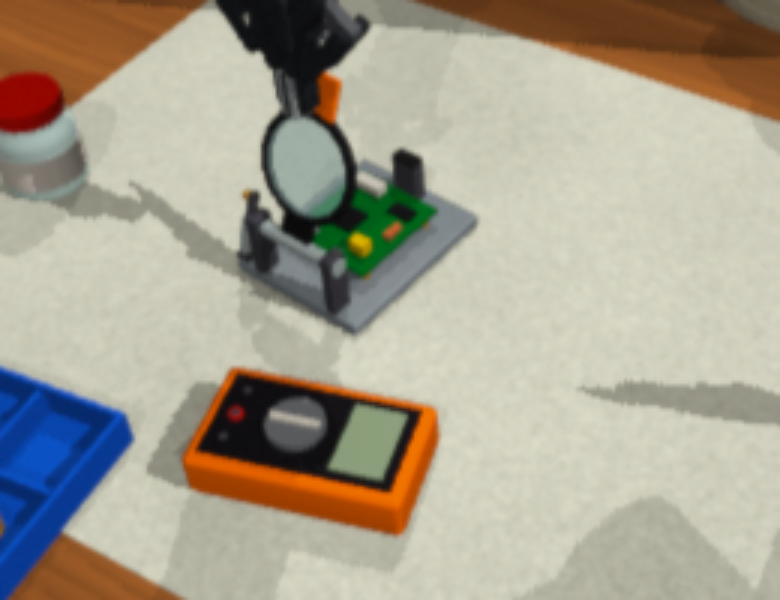

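The lens is now tipped forward (tab about (328,97)) and the push force is nearly zero, so it is at or near the snap point. I'll push a bit further, then look again.

{"api": "carry_out", "payload": {"steps": [[[0, 0, 0], [-0.7, 0, 0], 255], [[0, 0, 0], [-1.4, 0, 0], 255], [[0, 0, 0], [-2.1, 0, 0], 255], [[0, 0, 0], [-2.8, 0, 0], 255], [[0, 0, 0], [-2.8, 0, -0.5], 255], [[0, 0, 0], [-2.8, 0, -2], 255], [[0, 0, 0], [-2.8, 0, -4], 255], [[0, 0, 0], [-2.8, 0, -6], 255]]}}

```text
clock: 6.2
tcp_pos: [0.5617, -0.1817, 0.2231]
orientation: [0.0, 0.998, -0.057, 0.001]
wrist_force: [-0.6, -0.3, 0.1]
finger_gap: 0.0003
grip_force: 0.0
```

{"api": "carry_out", "payload": {"steps": [[[0, 0, 0], [0, 1, -2], 255], [[0, 0, 0], [0, 4, -3], 255], [[0, 0, 0], [0, 8, -3], 255], [[0, 0, 0], [0, 12, -3], 255], [[0, 0, 0], [0, 15, -3], 255], [[0, 0, 0], [0, 17, -3], 255], [[0, 0, 0], [0, 18, -3], 255], [[0, 0, 0], [0, 18, -3], 255]]}}

```text
clock: 7.2
tcp_pos: [0.5406, -0.3603, 0.2514]
orientation: [-0.0, 0.998, -0.058, 0.0]
wrist_force: [-0.6, -0.6, -0.8]
finger_gap: 0.0001
grip_force: 0.0
```

```bash
python3 - <<'E'
from h import *
np.set_printoptions(precision=4,suppress=True)
p,d=env.read_camera("scene");cv2.imwrite("pics/s3.png",cv2.resize(p[:,:,::-1],None,fx=1.5,fy=1.5))
h=cv2.cvtColor(p,cv2.COLOR_RGB2HSV);m=(h[...,0]<20)&(h[...,1]>170)&(h[...,2]>90)
k=np.zeros_like(m);k[130:205,150:240]=1;P=pts("scene",d,m&k);print("tab",len(P),np.median(P,0) if len(P) else 0)
m0=cv2.cvtColor(np.load("scene0.npz")['p'],cv2.COLOR_RGB2HSV);m0=(m0[...,0]<20)&(m0[...,1]>170)&(m0[...,2]>90)
for b in((slice(215,285),slice(135,235)),(slice(180,260),slice(340,415))):
    print([ (np.nonzero(x[b])[1].mean(),np.nonzero(x[b])[0].mean(),x[b].sum()) for x in(m0,m)])
s=env.get_state();print(s['clock'],s['tcp_pos'],s['wrist_force'])
E
```

```text
tab 132 [ 0.4994 -0.1676  0.0575]
[(np.float64(49.85434929197572), np.float64(41.71948752528658), np.int64(1483)), (np.float64(49.7212780421482), np.float64(41.87899388171312), np.int64(1471))]
[(np.float64(44.59437751004016), np.float64(24.6144578313253), np.int64(249)), (np.float64(45.734693877551024), np.float64(25.20408163265306), np.int64(196))]
7.25 [ 0.5406 -0.3597  0.2514] [-0.0293 -0.1182 -0.2821]
```

View pics/s3.png

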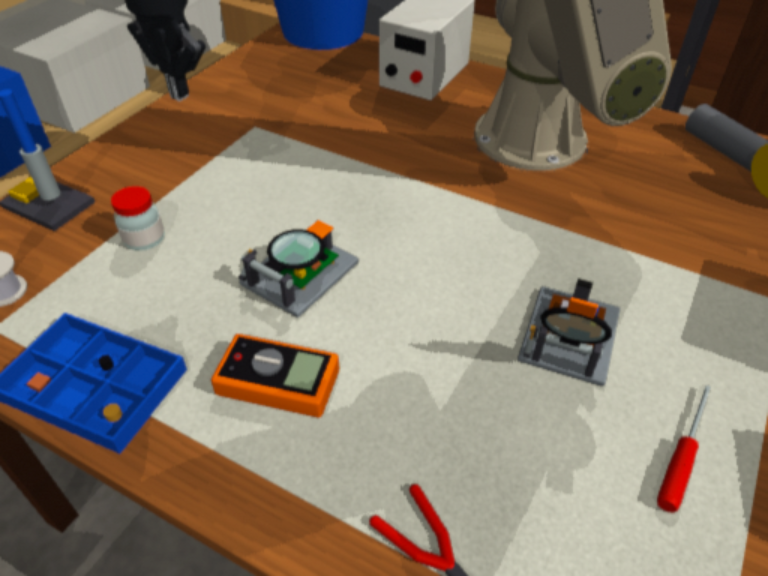

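The green lens lies level, with its tab at (320,230) in the enlarged view and about 57 mm high. The brown lens, around (575,325), looks unchanged, and the multimeter is within 0.2 px of where it was. The gripper is clear of everything, so I'm handing in.

```bash
python3 -c "
from workcell import env
print(env.hand_in())"
```

```text
the job is handed in; nothing more can be done
None
```

The green board's lens is over its snap point and lies level over the board (tab measured about 57 mm above the bench), the brown lens still stands, the multimeter has not moved, and I handed the job in at about 7 s.

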